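# Pack the yellow wood-burning kit into its caddy

### The arm

A 7-joint arm with a two-finger parallel gripper is mounted at the origin on the work surface. World frame = base frame: x ahead of the robot, y to its left, z up, the work surface at z = 0. Lengths are in m, angles in degrees, forces in N, time in s.
With the tool pointing down it reaches from about 0.425 to 0.875 m from the base axis. Payload 4.7 kg.
Tool frame: the origin (TCP) lies on the centre line of the jaws, within the pads' length; the fingertips stand 8 mm ahead of it and the grasp point (between the pads) lies 11 mm behind it; z points along the fingers, y is the direction in which the jaws open and shut (so a half turn about z gives the same grasp; the last joint's range is limited). The gripper opens to 87 mm and grips with 3 to 60 N. Pads are 19 mm wide; open, the fingers measure 117 mm over their backs; the gripper's body (75 mm by 190 mm) begins 51 mm behind the grasp point.
Start: joints at [-62.332, 18.392, -4.016, 83.108, 1.295, 78.541, -3.26], TCP at [0.294, 0.58, 0.231] pointing down, gripper open.
Joint ranges: [-163.93, 163.93], [-17.29, 119.83], [-79.2, 71.16], [3.27, 140.29], [-89.18, 269.18], [5.43, 117.66], [-154.24, 154.24]. Speed limits (degrees/s): [147.25, 147.25, 180, 180, 180, 180, 180].

### API

Orientations are given as [roll, pitch, yaw] about the fixed x, y, z axes, in that order (R = Rz(yaw) Ry(pitch) Rx(roll)).
In Python, from cell import env gives the robot as it stands. The module is installed in compiled form; this text tells all that it offers.
- The arm moves only by the tool move_arm, never from a script. Its argument "steps" is a list of rows, each a list of 2 entries, a list of its own where there are three numbers: the shift along the tool's x, y, z in m, then the turn about the tool's z in rad. A call has 1 to 20 rows; each row is the pose to reach, as a shift and turn from the pose commanded when the call began, along the tool's axes at that moment; what a row does not reach only later rows make up. A row lasts 1/8 s, in which the tool goes at most 62.5 mm and 10.7 degrees, less where a joint would pass 70% of its speed; a pose out of reach is approached as far as the arm can. A call with a gripper value outside its range is refused whole. "hand" is the closure, from -1 (fully open) to 1 (shut), set as the call begins (left out, the last holds). The fingers move at their own pace and stop on an object; "squeeze" is the grip in N (left out, the last holds). Time passes only in rows, so rows that repeat a pose let the fingers close. It gives the time, the measured TCP pose, the force and the opening at its end, in the units of the state.
- env.get_obs(): the state, without advancing time (a new reading comes with each control period).
- env.read_camera(name): name is "scene" or "top" or "wrist"; returns (picture, depth): 420x560x3 uint8, red, green, blue; 420x560 float32, m along the optical axis (not along the pixel's ray), 0 where there is no reading.
- env.calibration(name): a dict with "intrinsics" (3x3 intrinsics, pixels), "position" and "orientation" of the camera in the world; the wrist camera has in their place "mount" (4x4, takes a point from camera to tool coordinates, whose origin is the TCP and whose axes are the flange's). Camera axes: x right, y up, looking along -z (the intrinsics and any distortion apply to the point x, -y, -z); pixel columns grow to the right and rows downward; lengths in m; the calibration is good to about 2 mm. A picture is of the moment at which its call begins: read the wrist's pose just before it. calibration takes no time and is no camera call.
- env.sign_off(): hands the job in, once; it reports no verdict.
Trained networks look in the newest picture that a camera, given by its name, has taken for a name from the list of things; names that differ only in an ending like _2 or _b are one class to them, and where a whole thing is asked for, a point or a joint stands for the part that bears it (a point fixed in the world has none). Each returns a list of dicts, best first, with "conf" (0 to 1); they miss things now and then, are a little off and sometimes report something else, mostly with a low value. They report only what shows in the picture. A call takes as long as a camera call. They do not tell look-alikes from the thing itself.
- env.cut_out(camera, query): "region" (420x560 bool, what is visible of it) and "uv" ([column, row] in pixels, amid what is visible of it).
The state is a dict: "time_s": time; "qpos": joint angles; "joint_velocities": joint speeds; "effort": joint torques, N m; "tool_pos": TCP position; "tool_rot": TCP orientation; "force": force on the tool from outside, world axes, zero at the start; "wrist_torque": the same for the moment, N m; "grip_width": finger opening in m.
Only numpy, scipy, OpenCV 4.12 (cv2) and the standard library are available. Lean on these libraries where they do the work, as an engineer would, in place of code of your own. Each camera call takes 0.05 s, during which the arm holds its last target. There are 200 camera calls.

### The job

Pack away the yellow wood-burning kit: put the yellow-marked nib jar, sanding block, tip cleaner and hand stamp into the caddy, each upright and flat on the middle of its own black outline (disc for the jar, oblong for the block, ring for the tip cleaner, square for the stamp), with the sanding block turned to lie along its oblong, and let go of everything. The blue-lidded jar and the blue-banded block belong to another station: leave them where they are.

Things in the scene. Friction and masses are not known exactly. Their poses are not given: they have to be found in the camera images.
- nib_jar_center (a point): Yellow-marked nib jar: clear upright jar with brass nibs inside and a yellow screw lid, 41 mm diameter, 50 mm tall. Origin at its centre, half-way up; z up. Loose, stands upright on the bench at the start. 
- sand_block_center (a point): Yellow-marked sanding block: cork block 68 mm (its x) by 42 mm (its y) by 36 mm tall with a broad yellow band around its middle. Origin at its centre, half-way up; z up. Loose, stands upright on the bench at the start. 
- tip_cleaner_center (a point): Yellow-marked tip cleaner: squat dark round pot with yellow rim and band and curled copper wool on its dark top, 57 mm diameter, 40 mm tall (wool to 43 mm). Origin at its centre, half-way up; z up. Loose, stands upright on the bench at the start. 
- stamp_center (a point): Yellow-marked hand stamp: brass square foot 38 mm wide and 12 mm thick, thin steel neck 14 mm in diameter, and on top a black round grip of 28 mm diameter with a yellow ring and yellow spot, from 34 to 70 mm above its underside. 70 mm tall. Origin at its centre, half-way up; z up. Loose, stands upright on the bench at the start. 
- bay_jar_floor (a point): Bay for the nib jar: green insert with a black disc (42 mm) as outline. Fixed square insert, 96 mm, one of four in the caddy; inside 88 mm square with walls 4 mm thick that rise 9 mm above its floor. This point is the middle of the outline on the floor, 15 mm above the bench; z up, x and y along the walls. Bay centres are 100 mm apart in two rows of two, within a plywood caddy 222 mm square whose rim is 20 mm above the bench. 
- bay_block_floor (a point): Bay for the sanding block: white insert with a black oblong (70 mm along this point's x, 44 mm along its y) as outline. Fixed square insert, 96 mm, one of four in the caddy; inside 88 mm square with walls 4 mm thick that rise 9 mm above its floor. This point is the middle of the outline on the floor, 15 mm above the bench; z up, x and y along the walls. Bay centres are 100 mm apart in two rows of two, within a plywood caddy 222 mm square whose rim is 20 mm above the bench. 
- bay_cleaner_floor (a point): Bay for the tip cleaner: red insert with a broad black ring (60 mm outside, 36 mm inside) as outline. Fixed square insert, 96 mm, one of four in the caddy; inside 88 mm square with walls 4 mm thick that rise 9 mm above its floor. This point is the middle of the outline on the floor, 15 mm above the bench; z up, x and y along the walls. Bay centres are 100 mm apart in two rows of two, within a plywood caddy 222 mm square whose rim is 20 mm above the bench. 
- bay_stamp_floor (a point): Bay for the stamp: grey insert with a black square (40 mm) as outline. Fixed square insert, 96 mm, one of four in the caddy; inside 88 mm square with walls 4 mm thick that rise 9 mm above its floor. This point is the middle of the outline on the floor, 15 mm above the bench; z up, x and y along the walls. Bay centres are 100 mm apart in two rows of two, within a plywood caddy 222 mm square whose rim is 20 mm above the bench. 
- blue_jar_center (a point): Look-alike, not to be packed: the same jar, 41 mm diameter and 50 mm tall, with a blue lid. Origin at its centre, half-way up; z up. Loose, stands upright on the bench at the start. 
- blue_block_center (a point): Look-alike, not to be packed: the same sanding block, 68 by 42 by 36 mm, with a blue band. Origin at its centre, half-way up; z up. Loose, stands upright on the bench at the start. 
Not all that is in view belongs to the job. What is shaped like the part that bears nib_jar_center but green or pink is not meant. Leave any turquoise look-alike of the part that bears stamp_center alone.

How it is judged:
By the outcome, as a careful person would: the job done as asked, in the order asked, and still so for the second after the job is handed in, with the robot touching nothing.
It also fails if it takes over 120 s, if anything falls off the work surface, if the arm or the gripper's body presses on something with over 40 N, if the wrist force passes 120 N, or if a joint passes its speed limit or range.

## Working session

There is one attempt and no reset: what is moved stays moved. The work goes in short steps, Python scripts to look and compute and a tool call to move; the robot and the scene stay as the last step left them, time stands still between calls to the robot, and variables do not carry over. Pictures are saved under pics/ and viewed, about 12 in all and at most 16, crops included, and the job is handed in when it is done.

Besides the shell and the picture viewer there is one more tool, called after "Request:" as name([rows], argument=value, ...), one row to a line, values as JSON. move_arm: Moves the arm, as the interface text tells. Its arguments: {"type":"object","properties":{"steps":{"type":"array"},"hand":{"type":"number"},"squeeze":{"type":"number"}},"required":["steps"]}

```bash
mkdir -p pics; cat > h.py <<'E'
import numpy as np, cv2
from cell import env
from scipy.spatial.transform import Rotation as R
def cam(name):
    c=env.calibration(name); K=np.array(c['intrinsics'])
    if 'mount' in c:
        o=env.get_obs(); T=np.eye(4); T[:3,:3]=rot(o['tool_rot']); T[:3,3]=o['tool_pos']
        T=T@np.array(c['mount'])
    else:
        T=np.eye(4); T[:3,:3]=rot(c['orientation']); T[:3,3]=c['position']
    return K,T,c
def rot(r):
    r=np.array(r)
    return r if r.shape==(3,3) else R.from_euler('xyz',r,degrees=True).as_matrix()
def world(K,T,d):
    v,u=np.indices(d.shape)
    p=np.stack([(u-K[0,2])/K[0,0]*d,-(v-K[1,2])/K[1,1]*d,-d],-1)
    return p@T[:3,:3].T+T[:3,3]
def snap(name,fn=None):
    K,T,c=cam(name); im,d=env.read_camera(name)
    if fn: cv2.imwrite('pics/'+fn,im[:,:,::-1])
    return im,d,world(K,T,d)
E
python3 - <<'E'
from h import *
print(env.get_obs())
for n in('scene','top','wrist'):
    print(env.calibration(n)); snap(n,n+'0.png')
E
```

```text
{'time_s': 0.0, 'qpos': array([-62.33325023,  18.43783655,  -4.01377449,  83.1750265 ,
         1.29463553,  78.54189511,  -3.26176829]), 'joint_velocities': array([-0.00731369, -0.02738448,  0.04651269,  0.01654929,  0.06118488,
       -0.01372247, -0.0876021 ]), 'effort': array([ 1.76070921e-04, -4.91286206e+01, -4.04068977e-01, -3.12524056e+01,
       -6.39024074e-02,  4.38190112e-02,  1.87051978e-04]), 'tool_pos': array([0.29347988, 0.57936118, 0.22947404]), 'tool_rot': array([-1.79890459e+02,  6.05262246e-03,  1.53139500e+02]), 'force': array([ 0.62047887, -0.12698739,  0.12189175]), 'wrist_torque': array([-0.01005644,  0.03830651, -0.01421442]), 'grip_width': 0.08756370117627216}
{'intrinsics': array([[523.50204414,   0.        , 280.92133489],
       [  0.        , 523.50204414, 212.22089775],
       [  0.        ,   0.        ,   1.        ]]), 'position': array([ 1.13345471, -0.59132955,  1.02828268]), 'orientation': array([43.33912102, -0.9812019 , 41.81082247])}
{'intrinsics': array([[386.00950843,   0.        , 278.94313767],
       [  0.        , 386.00950843, 207.26059563],
       [  0.        ,   0.        ,   1.        ]]), 'position': array([0.4011613 , 0.07728961, 0.91898196]), 'orientation': array([  9.43612503,   1.57524275, -89.79337675])}
{'intrinsics': array([[329.18211489,   0.        , 282.35109359],
       [  0.        , 329.18211489, 207.42239427],
       [  0.        ,   0.        ,   1.        ]]), 'mount': array([[ 5.71616667e-04,  9.65475224e-01,  2.60494271e-01,
         7.12436006e-02],
       [ 9.99999725e-01, -6.74745636e-04,  3.06470018e-04,
         2.63693267e-04],
       [ 4.71656582e-04,  2.60494025e-01, -9.65475344e-01,
        -1.54340295e-01],
       [ 0.00000000e+00,  0.00000000e+00,  0.00000000e+00,
         1.00000000e+00]])}
```

View pics/top0.png

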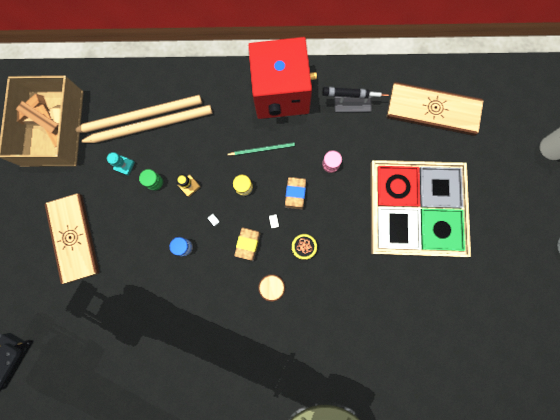

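View pics/scene0.png

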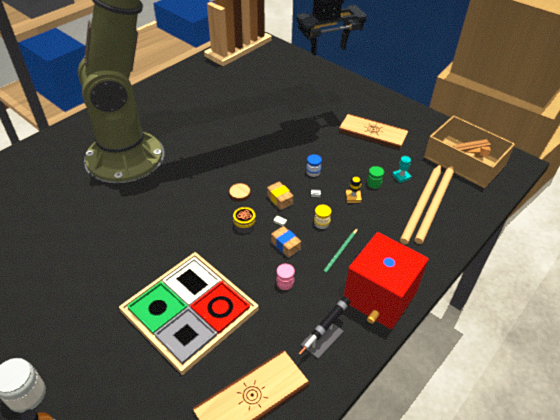

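Top view: yellow jar (243,185), block (247,244), cleaner (304,246), stamp (188,184). The bays are red (398,186), grey (441,187), white (399,229) and green (442,229).

```bash
cat > m.py <<'E'
from h import *
S=dict(jar=(243,185),block=(247,244),cleaner=(304,246),stamp=(188,184),bluejar=(181,246),blueblk=(296,193),pink=(332,161))
B=dict(cleaner=(398,186),stamp=(441,187),block=(399,229),jar=(442,229))
im,d,W=snap('top')
for n,(u,v) in S.items():
    sl=np.s_[v-26:v+26,u-26:u+26]; P=W[sl].reshape(-1,3)
    m=(P[:,2]>0.012)&(d[sl].ravel()>0)
    Q=P[m]; c=W[v,u]; Q=Q[np.hypot(*(Q-c)[:,:2].T)<.05]
    zt=np.percentile(Q[:,2],97); t=Q[Q[:,2]>zt-.008]
    r=cv2.minAreaRect(t[:,:2].astype(np.float32)*1000)
    print(n,'ztop %.3f'%zt,'mean',t.mean(0).round(4),'rect',np.round(r[0],1),np.round(r[1],1),round(r[2],1),len(t))
for n,(u,v) in B.items():
    sl=np.s_[v-17:v+18,u-17:u+18]
    m=im[sl].max(2)<60; P=W[sl][m]
    r=cv2.minAreaRect(P[:,:2].astype(np.float32)*1000)
    print('bay',n,P.mean(0).round(4),np.round(r[0],1),np.round(r[1],1),round(r[2],1),len(P))
k=(W[:,:,2]>.016)&(W[:,:,2]<.026); k[:, :360]=0;k[:150]=0;k[270:]=0;k[:,480:]=0
print('caddy rim',cv2.minAreaRect(W[k][:,:2].astype(np.float32)*1000), 'bench z',np.median(W[280:300,350:450,2]))
E
python3 m.py
```

```text
jar ztop 0.053 mean [0.6014 0.1898 0.0502] rect [601.5 189.8] [39.5 37.9] 44.4 236
block ztop 0.039 mean [0.4632 0.1774 0.0363] rect [463.6 177.6] [42.6 67.6] 76.1 546
cleaner ztop 0.044 mean [0.457  0.0462 0.0406] rect [457.1  46. ] [52.3 52.2] 89.6 468
stamp ztop 0.072 mean [0.6054 0.323  0.0696] rect [605.9 322.5] [25.3 25.5] 46.8 110
bluejar ztop 0.052 mean [0.4566 0.3301 0.0501] rect [456.6 330.3] [39.2 39.3] 25.7 256
blueblk ztop 0.039 mean [0.5832 0.0659 0.0362] rect [584.1  65.7] [42.5 68.3] 83.5 511
pink ztop 0.052 mean [ 0.6586 -0.0212  0.0499] rect [658.9 -21.2] [37.2 40.2] 87.8 235
bay cleaner [ 0.6009 -0.1775  0.0199] [520.6 -54.6] [ 54.8 351.7] 33.3 211
bay stamp [ 0.5979 -0.2767  0.0231] [ 515.8 -107.1] [ 45.  431.8] 25.9 240
bay block [ 0.5022 -0.1754  0.0177] [472.6 -57.9] [ 72.7 297. ] 14.1 493
bay jar [ 0.4993 -0.276   0.0157] [ 498.8 -275.9] [38.7 36.2] 50.1 222
caddy rim ((550.3331298828125, -226.59715270996094), (223.45437622070312, 222.427490234375), 88.28853607177734) bench z 0.00024549289138348085
```

```bash
cat > go.py <<'E'
import sys
from h import *
def go(x,y,z,yaw):
    o=env.get_obs(); M=rot(o['tool_rot']); s=M.T@(np.array([x,y,z])-o['tool_pos'])
    t=(o['tool_rot'][2]-yaw+90)%180-90 if HALF else (o['tool_rot'][2]-yaw+180)%360-180
    print('t %.2f'%o['time_s'],'pos',o['tool_pos'].round(4),'rot',o['tool_rot'].round(2),'q7 %.0f'%o['qpos'][6],'w %.4f'%o['grip_width'])
    print('shift',s.round(4).tolist(),'turn',round(np.deg2rad(t),4),'yawcmd',o['tool_rot'][2]-t)
HALF=False
if __name__=='__main__': go(*map(float,sys.argv[1:5]))
E
sed -i 's/m=im\[sl\].max(2)<60/m=(im[sl].max(2)<60)\&(d[sl]>0)/' m.py
cat >> m.py <<'E'
u,v=S['stamp']; sl=np.s_[v-30:v+30,u-30:u+30]; P=W[sl][d[sl]>0]
f=P[(P[:,2]>.006)&(P[:,2]<.02)&(np.hypot(P[:,0]-.6054,P[:,1]-.323)<.035)]
print('foot',cv2.minAreaRect(f[:,:2].astype(np.float32)*1000),len(f))
E
python3 m.py | grep -E 'bay|foot'; python3 go.py .6014 .1898 .18 0; python3 go.py .6014 .1898 .18 90
```

```text
bay cleaner [ 0.6017 -0.1787  0.0158] [ 602.7 -179.5] [54.4 53.7] 27.5 211
bay stamp [ 0.5996 -0.2796  0.0155] [ 599.5 -279.7] [36.7 35.7] 88.3 237
bay block [ 0.5025 -0.176   0.0158] [ 502.7 -176.3] [40.2 65.6] 88.1 493
bay jar [ 0.4994 -0.2759  0.0157] [ 499.6 -276.2] [37.1 38. ] 73.8 219
foot ((605.7561645507812, 323.7269287109375), (38.078521728515625, 38.07118225097656), 42.061031341552734) 154
t 0.25 pos [0.2936 0.5796 0.23  ] rot [-179.95    0.    153.14] q7 -3 w 0.0870
shift [-0.4507, -0.2087, 0.0503] turn 2.6728 yawcmd -2.842170943040401e-14
t 0.25 pos [0.2936 0.5796 0.23  ] rot [-179.95    0.    153.14] q7 -3 w 0.0870
shift [-0.4507, -0.2087, 0.0503] turn 1.102 yawcmd 90.0
```

Request:
move_arm([
  [[-0.45, -0.209, 0.05], 2.673],
  [[-0.451, -0.209, 0.05], 2.673],
  [[-0.451, -0.209, 0.05], 2.673],
  [[-0.451, -0.209, 0.05], 2.673],
  [[-0.451, -0.209, 0.05], 2.673],
  [[-0.451, -0.209, 0.05], 2.673],
  [[-0.451, -0.209, 0.05], 2.673],
  [[-0.451, -0.209, 0.05], 2.673],
  [[-0.451, -0.209, 0.05], 2.673],
  [[-0.451, -0.209, 0.05], 2.673],
  [[-0.451, -0.209, 0.05], 2.673],
  [[-0.451, -0.209, 0.05], 2.673],
  [[-0.451, -0.209, 0.05], 2.673],
  [[-0.451, -0.209, 0.05], 2.673],
  [[-0.451, -0.209, 0.05], 2.673],
  [[-0.451, -0.209, 0.05], 2.673],
  [[-0.451, -0.209, 0.05], 2.673],
], hand=-1, squeeze=20)

```text
time_s: 2.38
tool_pos: [0.6016, 0.1897, 0.1805]
tool_rot: [-180.0, 0.0, 0.0]
force: [0.3, -0.6, -0.6]
grip_width: 0.0871
```

```bash
cat > w.py <<'E'
from h import *
import sys
# objects above bench near given xy from wrist view: python3 w.py x y zlo file
x,y,zl=map(float,sys.argv[1:4])
im,d,W=snap('wrist',sys.argv[4] if len(sys.argv)>4 else None)
P=W[(d>0)&(W[:,:,2]>zl)&(np.hypot(W[:,:,0]-x,W[:,:,1]-y)<.05)]
zt=np.percentile(P[:,2],97); t=P[P[:,2]>zt-.006]
r=cv2.minAreaRect(t[:,:2].astype(np.float32)*1000)
print('ztop %.4f'%zt,'mean',t.mean(0).round(4),'rect',np.round(r[0],1),np.round(r[1],1),round(r[2],1),len(t))
E
python3 w.py .6014 .1898 .012 w1.png; python3 go.py .6014 .1898 .023 -1.9
```

```text
ztop 0.2929 mean [0.6268 0.2016 0.2905] rect [626.9 192.7] [ 4.6 82.2] 1.8 11916
t 2.42 pos [0.6016 0.1897 0.1805] rot [-1.7999e+02  0.0000e+00  4.0000e-02] q7 -102 w 0.0869
shift [-0.0002, -0.0001, 0.1575] turn 0.0338 yawcmd -1.899999999999992
```

View pics/w1.png

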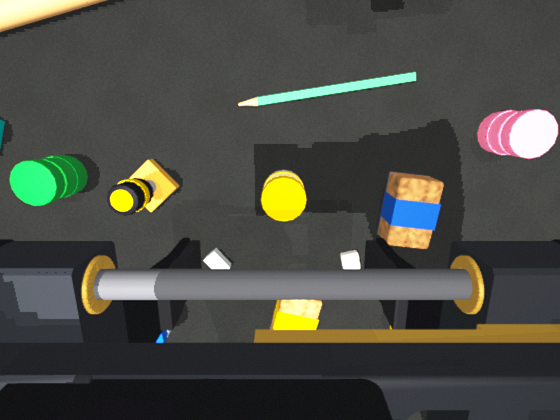

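The jar's lid is at (283,195), clear between the fingers. The blue block is at (411,210) and outside the jaw sweep.

```bash
sed -i 's/(W\[:,:,2\]>zl)/(W[:,:,2]>zl)\&(W[:,:,2]<.085)/' w.py; python3 w.py .6014 .1898 .012; python3 go.py .6014 .1898 .024 -1.9
```

```text
ztop 0.0513 mean [0.6039 0.1889 0.0501] rect [603.1 188.9] [39.7 39.8] 19.0 1569
t 2.48 pos [0.6016 0.1897 0.1806] rot [-1.7999e+02 -0.0000e+00  2.0000e-02] q7 -102 w 0.0872
shift [-0.0002, -0.0001, 0.1566] turn 0.0336 yawcmd -1.90000000000001
```

Request:
move_arm([
  [[0.001, 0.001, 0.05], 0.034],
  [[0.001, 0.001, 0.1], 0.034],
  [[0.001, 0.001, 0.13], 0.034],
  [[0.001, 0.001, 0.145], 0.034],
  [[0.001, 0.001, 0.155], 0.034],
  [[0.001, 0.001, 0.157], 0.034],
  [[0.001, 0.001, 0.157], 0.034],
])

```text
time_s: 3.35
tool_pos: [0.6035, 0.1889, 0.0246]
tool_rot: [-180.0, -0.1, -2.0]
force: [-0.6, -0.1, -0.1]
grip_width: 0.087
```

Request:
move_arm([
  [[0, 0, 0], 0],
  [[0, 0, 0], 0],
  [[0, 0, 0], 0],
  [[0, 0, 0], 0],
  [[0, 0, 0], 0],
  [[0, 0, 0], 0],
  [[0, 0, 0], 0],
], hand=1, squeeze=20)

```text
time_s: 4.22
tool_pos: [0.6026, 0.1887, 0.0236]
tool_rot: [-180.0, -0.0, -2.0]
force: [0.5, -1.0, 0.2]
grip_width: 0.0392
```

```bash
python3 go.py .4995 -.2762 .16 -1.9
```

```text
t 4.22 pos [0.6026 0.1887 0.0236] rot [-180.     -0.     -1.96] q7 -100 w 0.0392
shift [-0.0872, 0.4681, -0.1365] turn -0.001 yawcmd -1.900000000000011
```

Request:
move_arm([
  [[0, 0, -0.04], 0],
  [[0, 0, -0.09], 0],
  [[0, 0, -0.136], 0],
  [[-0.02, 0.06, -0.136], 0],
  [[-0.04, 0.12, -0.136], 0],
  [[-0.08, 0.4, -0.136], 0],
  [[-0.08, 0.4, -0.136], 0],
  [[-0.08, 0.4, -0.136], 0],
  [[-0.08, 0.4, -0.136], 0],
  [[-0.08, 0.4, -0.136], 0],
  [[-0.08, 0.4, -0.136], 0],
  [[-0.08, 0.4, -0.136], 0],
])

```text
time_s: 5.72
tool_pos: [0.5091, -0.2074, 0.1593]
tool_rot: [-179.9, 0.0, -1.9]
force: [0.2, 0.5, -0.6]
grip_width: 0.0394
```

```bash
cat > bay.py <<'E'
from h import *
import sys
im,d,W=snap('wrist',sys.argv[1])
N=dict(cleaner=(.602,-.179),stamp=(.5996,-.2797),block=(.5026,-.176),jar=(.4995,-.2762))
for n,(x,y) in N.items():
    m=(d>0)&(abs(W[:,:,2]-.0155)<.006)&(im.max(2)<60)&(np.hypot(W[:,:,0]-x,W[:,:,1]-y)<.043)
    P=W[m]
    if len(P)<50: print(n,len(P)); continue
    r=cv2.minAreaRect(P[:,:2].astype(np.float32)*1000)
    print(n,P.mean(0).round(4),np.round(r[0],1),np.round(r[1],1),round(r[2],1),len(P))
E
python3 bay.py w2.png; python3 go.py .4995 -.2762 .16 -1.9
```

```text
cleaner [ 0.6033 -0.1789  0.0157] [ 602.5 -178.9] [56.9 57.2] 87.9 2118
stamp [ 0.5994 -0.2789  0.0158] [ 599.1 -279. ] [39.2 38.3] 88.1 2166
block [ 0.5076 -0.1743  0.0157] [ 502.2 -175.4] [41.7 68.4] 87.7 2697
jar [ 0.4995 -0.2756  0.0158] [ 499.5 -275.6] [40.6 40.6] 42.6 1464
t 5.78 pos [ 0.5094 -0.2067  0.1593] rot [-1.7994e+02  1.0000e-02 -1.8400e+00] q7 -65 w 0.0397
shift [-0.0077, 0.0698, -0.0007] turn 0.0011 yawcmd -1.9000000000000123
```

View pics/w2.png

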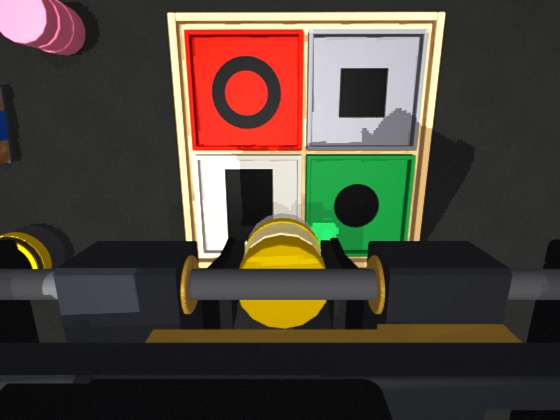

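Held jar is at (280,270). The bays are unobstructed: red (246,92), grey (363,92), white (250,197) and green (356,205). Both cameras agree to within 1 mm.

Request:
move_arm([
  [[-0.008, 0.0695, 0], 0],
  [[-0.008, 0.0695, 0], 0],
  [[-0.008, 0.0695, 0.02], 0],
  [[-0.008, 0.0695, 0.06], 0],
  [[-0.008, 0.0695, 0.09], 0],
  [[-0.008, 0.0695, 0.105], 0],
  [[-0.008, 0.0695, 0.112], 0],
  [[-0.008, 0.0695, 0.112], 0],
])

```text
time_s: 6.78
tool_pos: [0.4991, -0.2772, 0.0477]
tool_rot: [-180.0, -0.0, -1.9]
force: [0.5, -0.3, -0.7]
grip_width: 0.0397
```

```bash
python3 go.py .499 -.2758 .0388 -1.9
```

```text
t 6.78 pos [ 0.4991 -0.2772  0.0477] rot [-1.7999e+02 -2.0000e-02 -1.9200e+00] q7 -50 w 0.0397
shift [-0.0001, -0.0014, 0.0089] turn -0.0003 yawcmd -1.9000000000000057
```

Request:
move_arm([
  [[0, -0.0014, 0.004], 0],
  [[0, -0.0014, 0.0075], 0],
  [[0, -0.0014, 0.009], 0],
  [[0, -0.0014, 0.009], 0],
  [[0, -0.0014, 0.009], 0],
])

```text
time_s: 7.4
tool_pos: [0.4987, -0.2762, 0.0387]
tool_rot: [-180.0, -0.0, -2.0]
force: [-0.4, -0.0, -1.6]
grip_width: 0.0396
```

Request:
move_arm([
  [[0, 0, 0], 0],
  [[0, 0, 0], 0],
  [[0, 0, 0], 0],
  [[0, 0, 0], 0],
  [[0, 0, -0.03], 0],
  [[0, 0, -0.08], 0],
  [[0, 0, -0.13], 0],
  [[0, 0, -0.14], 0],
  [[0, 0, -0.14], 0],
], hand=-1)

```text
time_s: 8.52
tool_pos: [0.499, -0.2761, 0.1789]
tool_rot: [-180.0, -0.1, -1.9]
force: [0.6, 0.5, -0.2]
grip_width: 0.0869
```

```bash
python3 w.py .4995 -.2758 .028; python3 go.py .463 .1775 .16 -13.9
```

```text
ztop 0.0664 mean [ 0.5    -0.2761  0.0651] rect [ 499.4 -276.1] [39.8 39.8] 56.6 1746
t 8.57 pos [ 0.4983 -0.2757  0.1777] rot [-1.7996e+02  5.0000e-02 -1.9500e+00] q7 -56 w 0.0868
shift [-0.0506, -0.4517, 0.0181] turn 0.2086 yawcmd -13.900000000000013
```

Request:
move_arm([
  [[-0.05, -0.452, 0.0], 0.208],
  [[-0.05, -0.452, 0.0], 0.208],
  [[-0.05, -0.452, 0.0], 0.208],
  [[-0.05, -0.452, 0.0], 0.208],
  [[-0.05, -0.452, 0.0], 0.208],
  [[-0.05, -0.452, 0.0], 0.208],
  [[-0.05, -0.452, 0.0], 0.208],
  [[-0.05, -0.452, 0.0], 0.208],
  [[-0.05, -0.452, 0.018], 0.208],
  [[-0.05, -0.452, 0.018], 0.208],
  [[-0.05, -0.452, 0.018], 0.208],
  [[-0.05, -0.452, 0.018], 0.208],
])

```text
time_s: 10.07
tool_pos: [0.4646, 0.1762, 0.1609]
tool_rot: [-180.0, -0.0, -14.0]
force: [1.0, -0.6, 0.3]
grip_width: 0.0872
```

```bash
python3 w.py .4635 .1775 .02 w3.png; python3 go.py .4635 .1775 .023 -13.9
```

```text
ztop 0.0377 mean [0.4662 0.1762 0.0362] rect [464.8 176.7] [42.3 67. ] 76.7 3586
t 10.12 pos [0.4646 0.1765 0.161 ] rot [-1.7996e+02 -3.0000e-02 -1.3970e+01] q7 -127 w 0.0869
shift [-0.0014, -0.0006, 0.138] turn -0.0012 yawcmd -13.899999999999997
```

View pics/w3.png

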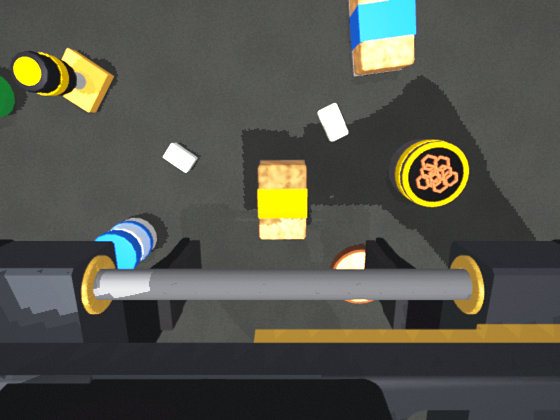

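Block is at (283,200), square to the jaws. The coaster and cleaner are clear of the fingers.

Request:
move_arm([
  [[0, 0, 0.05], -0.006],
  [[0, 0, 0.09], -0.006],
  [[0, 0, 0.12], -0.006],
  [[0, 0, 0.135], -0.006],
  [[0, 0, 0.141], -0.006],
  [[0, 0, 0.141], -0.006],
  [[0, 0, 0.141], -0.006],
])

```text
time_s: 11.0
tool_pos: [0.4651, 0.1778, 0.0207]
tool_rot: [-179.9, -0.1, -13.5]
force: [0.3, -0.8, -0.1]
grip_width: 0.0868
```

Request:
move_arm([
  [[0, 0, 0], 0],
  [[0, 0, 0], 0],
  [[0, 0, 0], 0],
  [[0, 0, 0], 0],
  [[0, 0, 0], 0],
  [[0, 0, 0], 0],
  [[0, 0, 0], 0],
], hand=1)

```text
time_s: 11.88
tool_pos: [0.4641, 0.1772, 0.0195]
tool_rot: [180.0, 0.0, -13.5]
force: [-0.1, -0.9, -0.6]
grip_width: 0.0417
```

```bash
python3 go.py .5024 -.176 .14 -1.9
```

```text
t 11.88 pos [0.4641 0.1772 0.0195] rot [180.     0.   -13.53] q7 -121 w 0.0417
shift [0.1199, 0.3345, -0.1204] turn -0.203 yawcmd -1.9000000000000128
```

Request:
move_arm([
  [[0, 0, -0.04], 0],
  [[0, 0, -0.09], 0],
  [[0, 0, -0.12], 0],
  [[0.0, 0.03, -0.12], 0],
  [[0.03, 0.09, -0.12], -0.1],
  [[0.12, 0.3345, -0.12], -0.203],
  [[0.12, 0.3345, -0.12], -0.203],
  [[0.12, 0.3345, -0.12], -0.203],
  [[0.12, 0.3345, -0.12], -0.203],
  [[0.12, 0.3345, -0.12], -0.203],
  [[0.12, 0.3345, -0.12], -0.203],
  [[0.12, 0.3345, -0.08], -0.203],
  [[0.12, 0.3345, -0.04], -0.203],
  [[0.12, 0.3345, -0.027], -0.203],
  [[0.12, 0.3345, -0.025], -0.203],
  [[0.12, 0.3345, -0.025], -0.203],
])

```text
time_s: 13.88
tool_pos: [0.5037, -0.1759, 0.0458]
tool_rot: [-180.0, -0.1, -1.9]
force: [-0.2, 0.6, -0.1]
grip_width: 0.0419
```

```bash
python3 w.py .5024 -.176 .035; python3 go.py .5024 -.176 .0346 -1.9
```

```text
ztop 0.0713 mean [ 0.5092 -0.1757  0.0728] rect [ 504.5 -175.7] [65.3 21.8] 88.4 627
t 13.93 pos [ 0.5038 -0.176   0.046 ] rot [-1.80e+02 -1.50e-01 -1.88e+00] q7 -62 w 0.0420
shift [-0.0015, 0.0, 0.0114] turn 0.0004 yawcmd -1.8999999999999992
```

Request:
move_arm([
  [[-0.0015, 0, 0.005], 0],
  [[-0.0015, 0, 0.009], 0],
  [[-0.0015, 0, 0.0113], 0],
  [[-0.0015, 0, 0.0113], 0],
  [[-0.0015, 0, 0.0113], 0],
])

```text
time_s: 14.55
tool_pos: [0.501, -0.1759, 0.0345]
tool_rot: [-179.9, 0.0, -1.9]
force: [-3.5, 1.9, 12.0]
grip_width: 0.0415
```

Request:
move_arm([
  [[0, 0, 0], 0],
  [[0, 0, 0], 0],
  [[0, 0, 0], 0],
  [[0, 0, 0], 0],
  [[0, 0, -0.03], 0],
  [[0, 0, -0.08], 0],
  [[0, 0, -0.12], 0],
  [[0, 0, -0.13], 0],
  [[0, 0, -0.13], 0],
], hand=-1)

```text
time_s: 15.68
tool_pos: [0.5012, -0.1758, 0.1632]
tool_rot: [-180.0, -0.0, -1.9]
force: [-0.2, 0.1, -0.6]
grip_width: 0.0868
```

```bash
python3 w.py .5024 -.176 .028; python3 go.py .457 .046 .16 -1.9
```

```text
ztop 0.0527 mean [ 0.503  -0.1759  0.0512] rect [ 501.6 -175.8] [42.5 67.8] 88.1 3883
t 15.72 pos [ 0.5005 -0.1756  0.1623] rot [-1.7998e+02  7.0000e-02 -1.8900e+00] q7 -69 w 0.0870
shift [-0.0508, -0.22, 0.0024] turn 0.0002 yawcmd -1.9000000000000121
```

Request:
move_arm([
  [[-0.051, -0.22, 0], 0],
  [[-0.051, -0.22, 0], 0],
  [[-0.051, -0.22, 0], 0],
  [[-0.051, -0.22, 0], 0],
  [[-0.051, -0.22, 0], 0],
  [[-0.051, -0.22, 0], 0],
  [[-0.051, -0.22, 0], 0],
])

```text
time_s: 16.6
tool_pos: [0.4574, 0.044, 0.1627]
tool_rot: [180.0, 0.0, -2.1]
force: [-0.2, -0.6, 0.2]
grip_width: 0.0872
```

```bash
python3 w.py .457 .046 .02; python3 go.py .457 .046 .023 -1.9
```

```text
ztop 0.0429 mean [0.459  0.0449 0.0404] rect [458.2  45. ] [54.5 55.1] 44.0 3083
t 16.65 pos [0.4574 0.0441 0.1629] rot [ 1.7997e+02  3.0000e-02 -2.0600e+00] q7 -103 w 0.0868
shift [-0.0004, -0.0019, 0.1399] turn -0.0027 yawcmd -1.9000000000000092
```

Request:
move_arm([
  [[0.0005, -0.001, 0.05], 0],
  [[0.0005, -0.001, 0.09], 0],
  [[0.0005, -0.001, 0.12], 0],
  [[0.0005, -0.001, 0.135], 0],
  [[0.0005, -0.001, 0.141], 0],
  [[0.0005, -0.001, 0.141], 0],
  [[0.0005, -0.001, 0.141], 0],
])

```text
time_s: 17.52
tool_pos: [0.4589, 0.0468, 0.0233]
tool_rot: [-179.9, -0.1, -1.9]
force: [0.2, -0.2, -1.0]
grip_width: 0.0868
```

Request:
move_arm([
  [[0, 0, 0], 0],
  [[0, 0, 0], 0],
  [[0, 0, 0], 0],
  [[0, 0, 0], 0],
  [[0, 0, 0], 0],
  [[0, 0, 0], 0],
], hand=1)

```text
time_s: 18.27
tool_pos: [0.458, 0.0464, 0.0223]
tool_rot: [180.0, -0.0, -1.9]
force: [-1.3, -0.7, 1.9]
grip_width: 0.0554
```

```bash
python3 go.py .6026 -.179 .15 -1.9
```

```text
t 18.27 pos [0.458  0.0464 0.0223] rot [179.99  -0.    -1.91] q7 -94 w 0.0554
shift [0.1521, 0.2205, -0.1276] turn -0.0001 yawcmd -1.8999999999999977
```

Place TCP z is about 0.0373 (0.0223 + 0.015).

Request:
move_arm([
  [[0, 0, -0.04], 0],
  [[0, 0, -0.09], 0],
  [[0, 0, -0.125], 0],
  [[0.02, 0.03, -0.127], 0],
  [[0.05, 0.08, -0.127], 0],
  [[0.152, 0.2205, -0.127], 0],
  [[0.152, 0.2205, -0.127], 0],
  [[0.152, 0.2205, -0.127], 0],
  [[0.152, 0.2205, -0.127], 0],
  [[0.152, 0.2205, -0.1], 0],
  [[0.152, 0.2205, -0.06], 0],
  [[0.152, 0.2205, -0.03], 0],
  [[0.152, 0.2205, -0.025], 0],
  [[0.152, 0.2205, -0.025], 0],
])

```text
time_s: 20.02
tool_pos: [0.6027, -0.1781, 0.0477]
tool_rot: [-180.0, -0.0, -1.9]
force: [0.3, 0.1, -1.7]
grip_width: 0.0556
```

```bash
python3 go.py .6024 -.179 .0375 -1.9
```

```text
t 20.02 pos [ 0.6027 -0.1781  0.0477] rot [-1.7998e+02 -2.0000e-02 -1.8600e+00] q7 -60 w 0.0556
shift [-0.0003, 0.0009, 0.0102] turn 0.0007 yawcmd -1.900000000000005
```

Request:
move_arm([
  [[0, 0.001, 0.005], 0],
  [[0, 0.001, 0.0085], 0],
  [[0, 0.001, 0.0102], 0],
  [[0, 0.001, 0.0102], 0],
  [[0, 0.001, 0.0102], 0],
])

```text
time_s: 20.65
tool_pos: [0.6027, -0.1799, 0.0375]
tool_rot: [-180.0, -0.0, -1.9]
force: [-0.5, 0.8, 0.9]
grip_width: 0.0551
```

Request:
move_arm([
  [[0, 0, 0], 0],
  [[0, 0, 0], 0],
  [[0, 0, 0], 0],
  [[0, 0, 0], 0],
  [[0, 0, -0.03], 0],
  [[0, 0, -0.08], 0],
  [[0, 0, -0.13], 0],
  [[0, 0, -0.15], 0],
  [[0, 0, -0.15], 0],
], hand=-1)

```text
time_s: 21.78
tool_pos: [0.6032, -0.18, 0.1881]
tool_rot: [-180.0, -0.1, -1.9]
force: [-0.3, 0.8, -0.6]
grip_width: 0.0871
```

```bash
python3 w.py .6026 -.179 .028; python3 go.py .6055 .323 .2 42.1; python3 go.py .6055 .323 .2 -47.9
```

```text
ztop 0.0579 mean [ 0.6038 -0.1798  0.0554] rect [ 603.1 -179.5] [54.4 55.2] 88.7 2868
t 21.82 pos [ 0.6022 -0.1795  0.1864] rot [-1.7997e+02  3.0000e-02 -1.8900e+00] q7 -64 w 0.0874
shift [-0.0133, -0.5023, -0.0134] turn -0.7677 yawcmd 42.09999999999999
t 21.82 pos [ 0.6022 -0.1795  0.1864] rot [-1.7997e+02  3.0000e-02 -1.8900e+00] q7 -64 w 0.0874
shift [-0.0133, -0.5023, -0.0134] turn 0.8031 yawcmd -47.90000000000001
```

Request:
move_arm([
  [[-0.013, -0.502, -0.013], -0.768],
  [[-0.013, -0.502, -0.013], -0.768],
  [[-0.013, -0.502, -0.013], -0.768],
  [[-0.013, -0.502, -0.013], -0.768],
  [[-0.013, -0.502, -0.013], -0.768],
  [[-0.013, -0.502, -0.013], -0.768],
  [[-0.013, -0.502, -0.013], -0.768],
  [[-0.013, -0.502, -0.013], -0.768],
  [[-0.013, -0.502, -0.013], -0.768],
  [[-0.013, -0.502, -0.013], -0.768],
  [[-0.013, -0.502, -0.013], -0.768],
  [[-0.013, -0.502, -0.013], -0.768],
])

```text
time_s: 23.32
tool_pos: [0.6066, 0.3203, 0.2001]
tool_rot: [180.0, 0.0, 41.9]
force: [-0.4, 0.7, 0.1]
grip_width: 0.0873
```

```bash
cat > st.py <<'E'
from h import *
im,d,W=snap('wrist','w4.png')
P=W[d>0]
rr=np.hypot(P[:,0]-.6055,P[:,1]-.323)
for lo,hi in((.008,.016),(.066,.075)):
    f=P[(P[:,2]>lo)&(P[:,2]<hi)&(rr<.033)]; r=cv2.minAreaRect(f[:,:2].astype(np.float32)*1000); print(f.mean(0).round(4),r,len(f))
E
python3 st.py; python3 go.py .6055 .323 .05 42.1
```

```text
[0.614  0.3287 0.0121] ((607.4691162109375, 323.0733337402344), (38.06059265136719, 37.98677062988281), 42.07516860961914) 594
[0.6081 0.3237 0.0699] ((607.5775146484375, 323.3184509277344), (26.370458602905273, 27.21402931213379), 50.892330169677734) 712
t 23.38 pos [0.6066 0.3208 0.2002] rot [ 1.800e+02 -1.000e-02  4.197e+01] q7 -69 w 0.0870
shift [0.0007, -0.0024, 0.1502] turn -0.0023 yawcmd 42.09999999999999
```

View pics/w4.png

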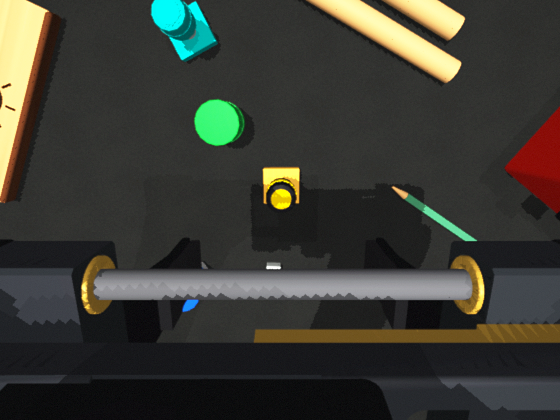

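Stamp is at (281,195) with its foot square to the jaws. The green jar at (219,122) and the turquoise stamp are clear.

Request:
move_arm([
  [[0.0015, -0.0016, 0.05], 0],
  [[0.0015, -0.0016, 0.1], 0],
  [[0.0015, -0.0016, 0.135], 0],
  [[0.0015, -0.0016, 0.15], 0],
  [[0.0015, -0.0016, 0.157], 0],
  [[0.0015, -0.0016, 0.157], 0],
  [[0.0015, -0.0016, 0.157], 0],
])

```text
time_s: 24.25
tool_pos: [0.6073, 0.325, 0.0449]
tool_rot: [180.0, -0.2, 42.1]
force: [-0.2, -0.5, -0.6]
grip_width: 0.087
```

Request:
move_arm([
  [[0, 0, 0], 0],
  [[0, 0, 0], 0],
  [[0, 0, 0], 0],
  [[0, 0, 0], 0],
  [[0, 0, 0], 0],
  [[0, 0, 0], 0],
  [[0, 0, 0], 0],
  [[0, 0, 0], 0],
], hand=1)

```text
time_s: 25.25
tool_pos: [0.6064, 0.3242, 0.0431]
tool_rot: [180.0, -0.0, 42.1]
force: [0.7, -0.5, -0.2]
grip_width: 0.0275
```

```bash
python3 go.py .5994 -.2793 .17 -1.9
```

```text
t 25.25 pos [0.6064 0.3242 0.0431] rot [ 1.7998e+02 -1.0000e-02  4.2090e+01] q7 -67 w 0.0275
shift [-0.4097, 0.4433, -0.1268] turn 0.7677 yawcmd -1.8999999999999986
```

Request:
move_arm([
  [[0, 0, -0.04], 0],
  [[0, 0, -0.09], 0],
  [[0, 0, -0.127], 0],
  [[-0.02, 0.02, -0.127], 0.1],
  [[-0.05, 0.055, -0.127], 0.25],
  [[-0.41, 0.443, -0.127], 0.768],
  [[-0.41, 0.443, -0.127], 0.768],
  [[-0.41, 0.443, -0.127], 0.768],
  [[-0.41, 0.443, -0.127], 0.768],
  [[-0.41, 0.443, -0.127], 0.768],
  [[-0.41, 0.443, -0.127], 0.768],
  [[-0.41, 0.443, -0.127], 0.768],
  [[-0.41, 0.443, -0.127], 0.768],
  [[-0.41, 0.443, -0.127], 0.768],
  [[-0.41, 0.443, -0.127], 0.768],
  [[-0.41, 0.443, -0.1], 0.768],
  [[-0.41, 0.443, -0.06], 0.768],
  [[-0.41, 0.443, -0.03], 0.768],
  [[-0.41, 0.443, -0.025], 0.768],
  [[-0.41, 0.443, -0.025], 0.768],
])

```text
time_s: 27.75
tool_pos: [0.5997, -0.2781, 0.0686]
tool_rot: [-180.0, -0.0, -1.8]
force: [-0.6, 0.5, -1.7]
grip_width: 0.0278
```

```bash
python3 go.py .5994 -.2793 .0583 -1.9
```

```text
t 27.75 pos [ 0.5997 -0.2781  0.0686] rot [-1.7998e+02 -3.0000e-02 -1.8300e+00] q7 -51 w 0.0278
shift [-0.0002, 0.0012, 0.0103] turn 0.0012 yawcmd -1.899999999999992
```

Request:
move_arm([
  [[0, 0.001, 0.005], 0],
  [[0, 0.001, 0.0085], 0],
  [[0, 0.001, 0.0102], 0],
  [[0, 0.001, 0.0102], 0],
  [[0, 0.001, 0.0102], 0],
])

```text
time_s: 28.38
tool_pos: [0.5991, -0.2801, 0.0581]
tool_rot: [180.0, -0.0, -1.9]
force: [-0.1, 0.2, -0.7]
grip_width: 0.0274
```

Request:
move_arm([
  [[0, 0, 0], 0],
  [[0, 0, 0], 0],
  [[0, 0, 0], 0],
  [[0, 0, 0], 0],
  [[0, 0, -0.03], 0],
  [[0, 0, -0.08], 0],
  [[0, 0, -0.13], 0],
  [[-0.05, 0, -0.15], 0],
  [[-0.1, 0, -0.15], 0],
  [[-0.1, 0, -0.15], 0],
], hand=-1)

```text
time_s: 29.62
tool_pos: [0.4951, -0.2777, 0.208]
tool_rot: [-179.8, -0.0, -2.1]
force: [-0.1, 0.3, -0.2]
grip_width: 0.0868
```

```bash
python3 go.py .5 -.28 .2 -1.9; python3 - <<'E'
from h import *
im,d,W=snap('wrist','w5.png'); snap('top','top1.png')
P=W[d>0]
for n,x,y,z in(('stampgrip',.5994,-.2793,.085),('stampfoot',.5994,-.2793,.027),('jar',.4995,-.276,.065),('block',.5024,-.176,.051),('cleaner',.6026,-.179,.055)):
    f=P[(abs(P[:,2]-z)<.004)&(np.hypot(P[:,0]-x,P[:,1]-y)<.042)]
    if len(f)<20: print(n,len(f)); continue
    print(n,f.mean(0).round(4),cv2.minAreaRect(f[:,:2].astype(np.float32)*1000),len(f))
E
```

```text
t 29.62 pos [ 0.4951 -0.2777  0.208 ] rot [-1.798e+02 -2.000e-02 -2.150e+00] q7 -56 w 0.0868
shift [0.0049, 0.0021, 0.008] turn -0.0044 yawcmd -1.8999999999999977
stampgrip [ 0.5985 -0.281   0.085 ] ((598.6685791015625, -281.0511474609375), (26.299964904785156, 26.86407470703125), 87.24901580810547) 979
stampfoot [ 0.5922 -0.2812  0.0271] ((598.7366333007812, -280.81048583984375), (37.807674407958984, 38.19058609008789), 88.72019958496094) 674
jar [ 0.4998 -0.2762  0.0651] ((499.28759765625, -276.2332458496094), (39.856441497802734, 39.729469299316406), 80.58304595947266) 1456
block [ 0.5028 -0.1768  0.0511] ((501.5360107421875, -175.87786865234375), (43.33573532104492, 67.1219482421875), 87.552001953125) 2987
cleaner [ 0.6029 -0.1806  0.0553] ((602.8599243164062, -179.93948364257812), (55.59185028076172, 54.507179260253906), 87.72074890136719) 3351
```

View pics/w5.png

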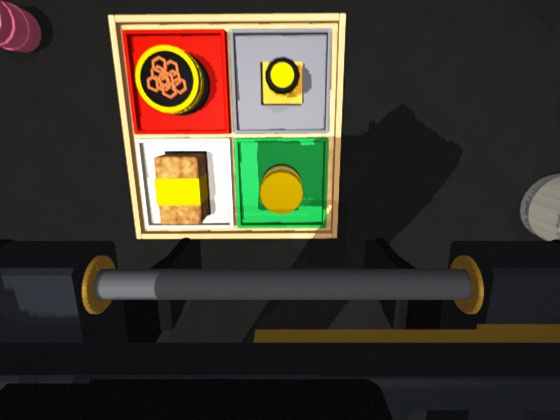

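View pics/top1.png

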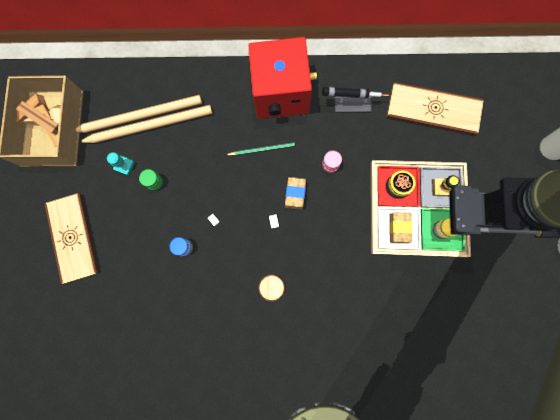

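All four parts stand upright in their own bays (wrist view: cleaner (168,78), stamp (283,76), block (180,190), jar (281,190)). The look-alikes haven't moved in the top view.

```bash
python3 -c "
from cell import env
print(env.sign_off())"
```

```text
the job is handed in; nothing more can be done
None
```

I packed the jar, sanding block, tip cleaner and stamp into their own bays in that order, let go of each, and handed the job in at about 30 s.

The last wrist-camera check showed all four at the right height. The jar, block and cleaner were within about 1 mm of the middle of their outlines, and the stamp was about 2 mm off. The block and the stamp's foot lay within about 1° of the caddy's direction.

In the last top view, the blue jar, blue block, pink and green jars and turquoise stamp all looked unmoved. The gripper was open and raised clear of everything. The highest force reading I saw was about 12 N, when the block touched down.

No check failed. The wrist and top cameras differed by up to about 2 mm on object positions.

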